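Index the decorating turntable and hold a gingerbread gable for icing

ROBOT

A 6-joint arm with a two-finger parallel gripper is mounted at the origin on a cart in front of the work surface, level with it; the furniture and walls round the work are solid. World frame = base frame: x ahead of the robot, y to its left, z up, the work surface at z = 0. Lengths are in m, angles in degrees, forces in N, time in s.
With the tool pointing down it reaches from about 0.325 to 0.775 m from the base axis. Payload 5.5 kg.
Tool frame: the origin (TCP) lies at the centre of the arm's flange, where the gripper is bolted on; the fingertips stand 182 mm ahead of it and the grasp point (between the pads) lies 163 mm ahead of it; z points along the fingers, y is the direction in which the jaws open and shut (so a half turn about z gives the same grasp; the last joint's range is limited). The gripper opens to 88 mm and grips with 3 to 60 N. Pads are 20 mm wide; open, the fingers measure 115 mm over their backs; the gripper's body (75 mm by 178 mm) begins 61 mm behind the grasp point.
Start: joints at [71.58, 5.22, 70.514, -0, 104.267, -3.249], TCP at [0.157, 0.579, 0.405] pointing down, gripper open.
Joint ranges: [-164.24, 164.24], [-49.07, 125.15], [9.68, 141.18], [-86.29, 266.29], [3.28, 154.24], [-151.56, 151.56]. Speed limits (degrees/s): [147.25, 147.25, 172.46, 180, 180, 180].

INTERFACE

Orientations are given as [roll, pitch, yaw] about the fixed x, y, z axes, in that order (R = Rz(yaw) Ry(pitch) Rx(roll)).
In Python, from station import r gives the robot as it stands. The module is installed in compiled form; this text tells all that it offers. Calls block until the motion is done:
- r.reach(position, orientation): joint-space move of the TCP to a pose.
- r.servo_line(position, rotation=None, speed=0.15): straight line of the TCP; rotation=None keeps the orientation; speed is the mean speed in m/s.
- r.move_joints(angles): joint-space move.
- r.let_go() and r.grab(squeeze=None): open the fingers fully, or close them until they stop; squeeze is the grip in N (None keeps the last).
- r.wait(seconds).
- r.inverse_kinematics(position, orientation): joint angles nearest the present ones, or None.
- r.sense(): the state.
- r.snapshot(name): name is "scene" or "top" or "wrist"; returns a dict with "frame" (480x640x3 uint8, red, green, blue), "fx", "fy", "cx", "cy" (pixels), "R" (3x3) and "t" (3): a world point X has camera coordinates R X + t. Camera axes: x right, y down, z forward; pixel columns grow to the right and rows downward; lengths in m; the calibration is good to about 2 mm. The wrist camera is an equidistant fisheye: a pixel r from the principal point sees the ray r / f radians off the axis. A picture is of the moment at which its call begins. There is no depth.
A pose or a line that the arm cannot do raises r.IKError and nothing moves.
- r.hand_in(): hands the job in, once; it reports no verdict.
The state is a dict: "clock": time; "joints": joint angles; "joint_vel": joint speeds; "joint_torque": joint torques, N m; "tcp_pos": TCP position; "orientation": TCP orientation; "contact_force": force on the tool from outside, world axes, zero at the start; "torque": the same for the moment, N m; "opening": finger opening in m.
Only numpy, scipy, OpenCV 4.12 (cv2) and the standard library are available. Lean on these libraries where they do the work, as an engineer would, in place of code of your own. Each camera call takes 0.05 s, during which the arm holds its last target.

TASK

Turn the decorating turntable by its black knob until it clicks into the catch with the bare, padded end of the house former facing the catch, then take the gingerbread gable with the doorway out of the wooden rack, stand it upright on the cake board, centred in front of that pad, and press it squarely against the pad with a steady force of about 7 N (4 to 10; much harder cracks it). Finish like that, still holding and pressing, so that I can pipe the icing along its foot; leave the other panels and things where they are.

Things in the scene. Friction and masses are not known exactly. Their poses are not given: they have to be found in the camera images.
- disc (a joint): Angle (rad) of the turntable's top, counter-clockwise from above positive; starts at -1.25 to -0.6. Goal 0 = in the catch, padded end of the former facing the catch. Catch positions every 90 degrees: a sprung roller snaps between two pins and centres the top from within about 3 degrees. Pushing into one takes 3 to 6 N at the knob; elsewhere it turns with under 1 N and stays put.
- turntable: White foot of the turntable, fixed; origin on the turning axis at the table top, z up. Its -x axis points to the steel catch bracket (186 mm from the axis, lower than the top), on the side roughly towards the robot. Round aluminium top of radius 150 mm, upper face 80 mm above the table; on it a square cake board, 208 mm, 9 mm thick (upper face 89 mm above the table).
- knob (a point): Point on the axis of the upright black knob of the turntable top, 132 mm from the turning axis, 32 mm above the top's upper face (112 mm above the table). The knob is a round post, 18 mm in diameter, 44 mm tall. At joint 0 it stands at the turntable's -y side.
- house (a point): Point on the turning axis at the cake board's upper face, turning with the top: its -x axis points out of the padded end of the former, z up. The former is a white house-shaped block 56 mm (x) by 46 mm (y), eaves at 64 mm, ridge at 87 mm; on its +x end a second gable, 96 mm tall, is already iced on.
- pad_face (a point): Centre of the outer face of the soft grey pad on the bare end of the former, 44 mm from the turning axis when free, 37 mm above the board; moves with the pad. Its -x axis points out of the pad. The face is 42 mm wide (y) and 50 mm tall (from 12 to 62 mm above the board).
- pad (a joint): How far the pad is pressed in (m): 0 free, at most 0.010. It gives like a spring, 1.5 N per mm: 4 N at 2.7 mm, 7 N at 4.7 mm, 10 N at 6.7 mm. A gable set down hard on the board also rubs there, so the wrist may feel 1 to 3 N more than the pad.
- gable: Gingerbread gable with an open doorway (21 mm wide, 34 mm tall): rigid panel 10 mm thick (x), 60 mm wide (y), straight edges up to 66 mm, apex at 96 mm, 55 to 90 g. Origin under its centre, z up the panel; both faces alike. Starts upright in one of the rack's three slots, foot 12 mm above the table. Grip it from above across its width, fingers on the straight edges.
- rack: Wooden rack, fixed: base 150 mm (x) by 40 mm (y), 12 mm thick, origin under its centre; slots across x at x = -44, 0 and 44 mm, each between dowels 34 mm tall at y = -13 and 13 mm; panels' edges stand 10 mm past the base on both sides. Lift a panel straight up by more than 40 mm to clear the dowels.
- side_wall: Another panel in the rack, to be left there: rectangular, 60 mm wide, 66 mm tall, 10 mm thick, with a square window. Origin under its centre.
- roof_panel: Another panel in the rack, to be left there: rectangular, 62 mm wide, 80 mm tall, 10 mm thick, scored with tiles. Origin under its centre.
- prep_bowl: Bystander: small steel bowl, 110 mm across, 42 mm tall; origin under its centre.
- nozzle_a: Bystander: piping nozzle standing on its wide end, 28 mm across, 48 mm tall; origin under its centre.
- nozzle_b: Bystander: piping nozzle standing on its wide end, 29 mm across, 50 mm tall; origin under its centre.
- icing_bottle: Bystander: white squeeze bottle, 58 mm across, 208 mm tall; origin under its centre.
- timer: Bystander: white kitchen timer, 64 mm across, 44 mm tall; origin under its centre.
- spatula: Bystander: small offset spatula lying flat, 271 mm long (x), 23 mm wide; origin under its centre.

How it is judged:
By the outcome, as a careful person would: the job done as asked, in the order asked, and still so for the second after the job is handed in, while the arm keeps its last pose, push and grip.
It also fails if it takes over 67 s, if anything falls off the work surface, if the arm or the gripper's body presses on something with over 40 N, if the wrist force passes 120 N, or if a joint passes its speed limit or range.

## Working session

There is one attempt and no reset: what is moved stays moved. The work goes in short steps, each a Python script; the robot and the scene stay as the last script left them, time stands still between calls to the robot, and variables do not carry over. Pictures are saved under pics/ and viewed, and the job is handed in when it is done.

```bash
mkdir -p pics; cat > h.py <<'E'
import numpy as np, cv2
from station import r
def shot(n,f):
    s=r.snapshot(n); cv2.imwrite('pics/'+f+'.png',s['frame'][:,:,::-1]); 
    np.savez('pics/'+f+'.npz',**{k:np.array(v) for k,v in s.items()}); return s
def load(f): return dict(np.load('pics/'+f+'.npz'))
def proj(s,X):
    c=np.array(s['R'])@np.array(X,float)+np.array(s['t']); return np.array([s['fx']*c[0]/c[2]+s['cx'],s['fy']*c[1]/c[2]+s['cy']])
def ray(s,u,v):
    R=np.array(s['R']);d=R.T@np.array([(u-s['cx'])/s['fx'],(v-s['cy'])/s['fy'],1]);return -R.T@np.array(s['t']),d
def plane(s,u,v,z):
    o,d=ray(s,u,v);return o+d*(z-o[2])/d[2]
E
python3 - <<'E'
from h import *
for n in("scene","top","wrist"):
    s=shot(n,n+'0'); print(n,s['fx'],s['cx'],s['cy'],-np.array(s['R']).T@s['t'])
print(r.sense())
E
```

```text
scene 495.6672591937561 311.43713800454424 236.22327111493905 [ 0.03023451 -0.93932398  0.69844876]
top 479.98381025929655 318.6221119636582 235.43795713587835 [0.32258011 0.00152843 1.17495802]
wrist 371.64829954431775 318.90316665896086 240.8290879951235 [0.07776726 0.60107506 0.38370594]
{'clock': 0.15, 'joints': array([ 7.15808052e+01,  5.25163304e+00,  7.05677310e+01,  1.37988596e-03,
        1.04266274e+02, -3.24931034e+00]), 'joint_vel': array([-0.02005275, -0.12529989, -0.15213063,  0.03820687, -0.00203351,
        0.10906368]), 'joint_torque': array([ 1.65026129e-03, -4.47042811e+01, -4.06910455e+01,  6.98890211e-02,
        2.74733448e-02, -9.47048170e-05]), 'tcp_pos': array([0.15702566, 0.57912767, 0.40376603]), 'orientation': array([-1.79914575e+02, -6.18974340e-03,  1.64830450e+02]), 'contact_force': array([ 0.26413537, -0.37961003,  0.14165132]), 'torque': array([ 0.00514595,  0.00505077, -0.02741688]), 'opening': 0.08779846844810234}
```

View pics/scene0.png

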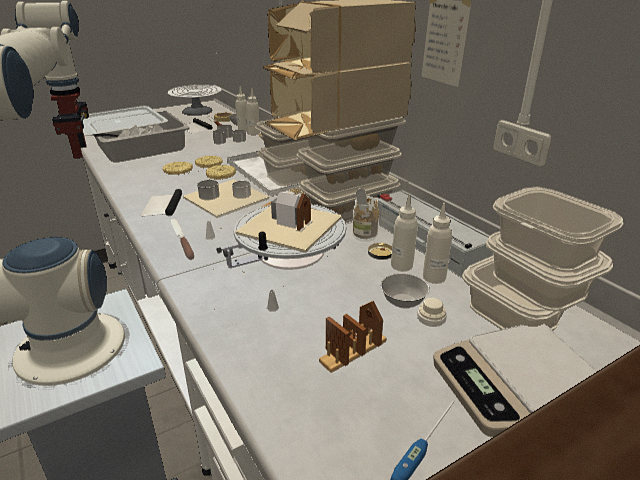

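View pics/top0.png

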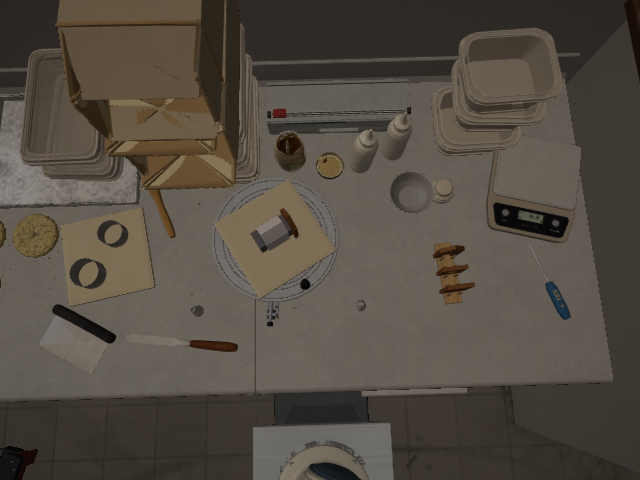

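View pics/wrist0.png

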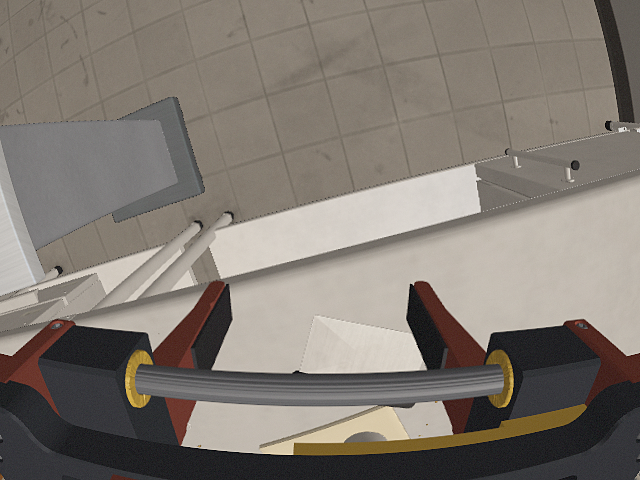

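The scene view shows the turntable (290,235) and the rack (352,345), with the gable in the far-right slot. In the top view the turntable is at (275,239), the knob at (305,285), the catch at (272,313) and the rack at (451,272). I'll zoom in next.

```bash
python3 - <<'E'
import cv2
a=cv2.imread('pics/top0.png');b=cv2.imread('pics/scene0.png')
cv2.imwrite('pics/z1.png',cv2.resize(a[170:335,200:345],None,fx=4,fy=3.6,interpolation=2)[:600])
cv2.imwrite('pics/z1.png',cv2.resize(a[175:325,195:355],None,fx=4,fy=4,interpolation=2))
cv2.imwrite('pics/z2.png',cv2.resize(a[225:315,400:500],None,fx=6,fy=6,interpolation=2))
cv2.imwrite('pics/z3.png',cv2.resize(b[285:385,305:405],None,fx=6,fy=6,interpolation=2))
cv2.imwrite('pics/z4.png',cv2.resize(b[180:280,215:355],None,fx=5,fy=5,interpolation=2))
E
```

```text
(no output)
```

View pics/z1.png

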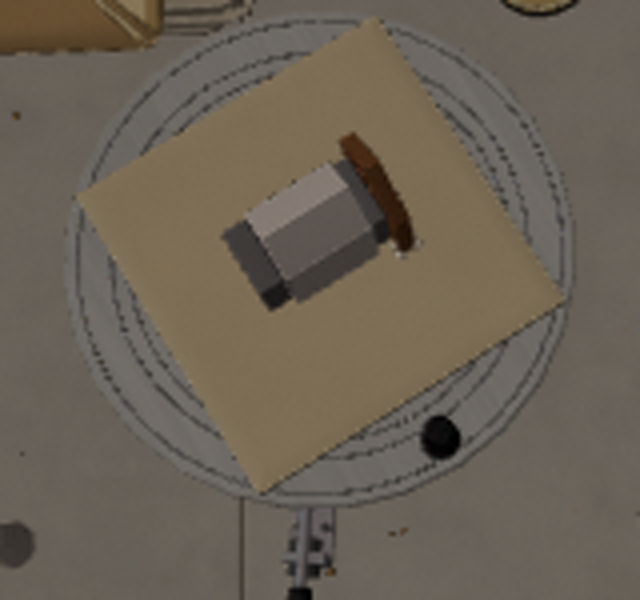

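View pics/z2.png

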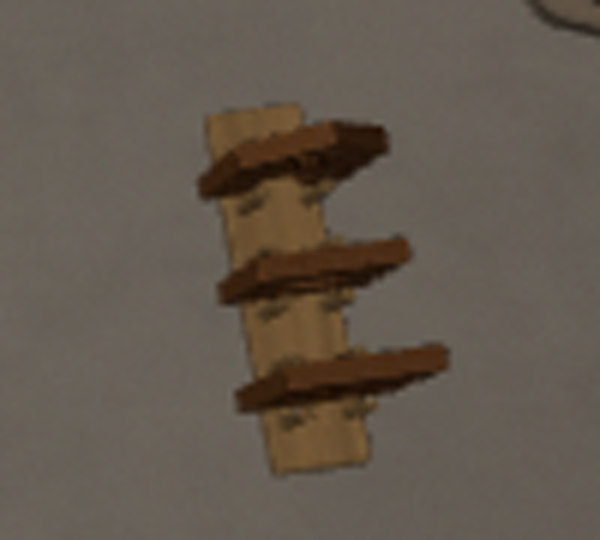

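View pics/z3.png

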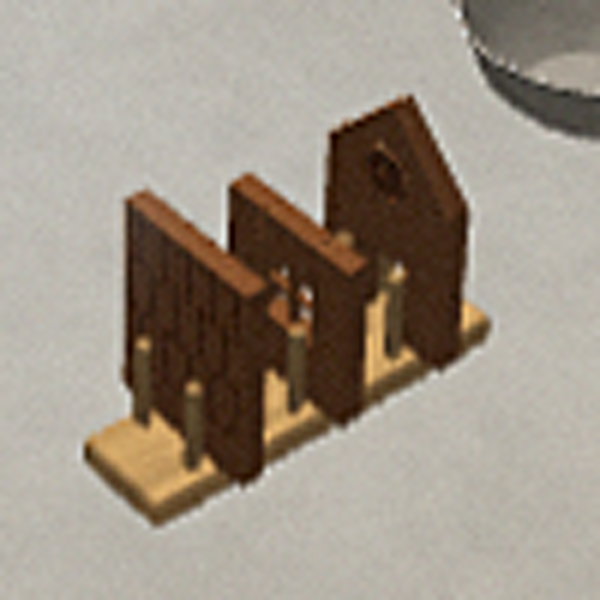

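View pics/z4.png

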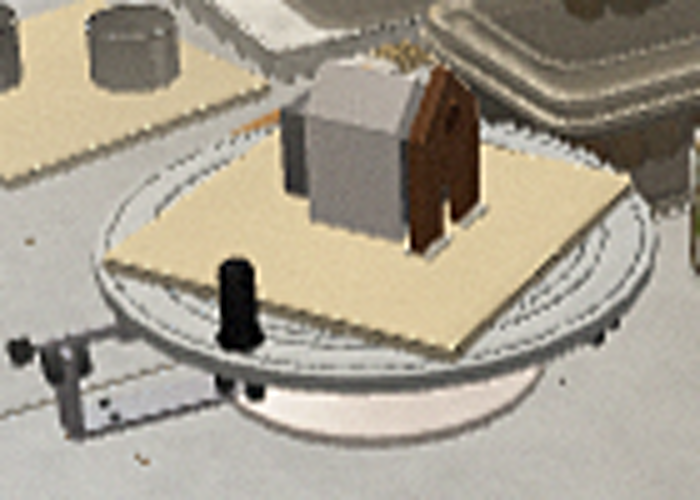

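```bash
cat > m.py <<'E'
from h import *
def toplane(s,pts,z): return np.array([plane(s,u,v,z)[:2] for u,v in np.asarray(pts,float)],np.float32)
def big(m,roi):
    k=np.zeros_like(m);x0,y0,x1,y1=roi;k[y0:y1,x0:x1]=m[y0:y1,x0:x1]
    c,_=cv2.findContours(k,cv2.RETR_EXTERNAL,cv2.CHAIN_APPROX_NONE);return max(c,key=cv2.contourArea)[:,0]
def hsv(s): return cv2.cvtColor(np.ascontiguousarray(s['frame']),cv2.COLOR_RGB2HSV)
def board(s):
    m=cv2.inRange(hsv(s),(12,60,70),(30,160,255)); c=big(m,(205,170,345,310))
    return cv2.minAreaRect(toplane(s,c,.089)*1000)
def knob(s):
    m=cv2.inRange(hsv(s),(0,0,0),(180,255,28)); c=big(m,(200,180,345,300)); return c.mean(0),cv2.contourArea(c),c
if __name__=='__main__':
    s=load('top0');print('board',board(s))
    k=knob(s);print('knob',k[:2],cv2.minEnclosingCircle(k[2]),plane(s,*k[0],.115))
    H=hsv(s)
    for p in [(440,262),(447,283),(455,300),(275,239)]:print(p,H[p[1],p[0]])
    m=cv2.inRange(H,(8,60,80),(30,255,255)); c=big(m,(425,235,480,310)); 
    print('rack',cv2.minAreaRect(toplane(s,c,.012)*1000),cv2.contourArea(c))
    f=s['frame']; 
    # disc
    for p in [(266,313),(273,308),(270,322)]: print(plane(s,*p,.05))
E
python3 m.py
```

```text
board ((575.4744873046875, 98.22966003417969), (207.7205810546875, 206.80532836914062), 31.139616012573242)
knob (array([304.73076923, 283.96153846]), 61.0) ((304.3260803222656, 283.9347839355469), 5.109957695007324) [0.45948013 0.02950314 0.115     ]
(440, 262) [ 16 137 104]
(447, 283) [ 17 137 112]
(455, 300) [ 17 136 109]
(275, 239) [12 34 98]
rack ((518.7482299804688, -315.8466491699219), (31.451765060424805, 48.84352493286133), 10.789800643920898) 164.5
[0.40301193 0.12257719 0.05      ]
[0.4140328  0.10625271 0.05      ]
[0.38216206 0.11344151 0.05      ]
```

```bash
python3 - <<'E'
from m import *
s=load('top0');c=load('scene0')
q=[plane(s,400+x/6-.4,225+y/6-.4,.012)[:2] for x,y in [(205,115),(300,104),(368,462),(272,474)]]
q=np.array(q);print(q,'ctr',q.mean(0)); e=(q[0]+q[1]-q[2]-q[3])/2;print(np.linalg.norm(e),'xang',np.degrees(np.arctan2(e[1],e[0])))
w=(q[0]+q[3]-q[1]-q[2])/2;print(np.linalg.norm(w),'yang',np.degrees(np.arctan2(w[1],w[0])))
u=e/np.linalg.norm(e);g=q.mean(0)+.044*u;print('gable',g)
# reprojection checks of apex in both views
for X in [(*g,.108)]: print(proj(s,X),(proj(s,X)-[400,225])*6,(proj(c,X)-[305,285])*6)
n=np.array([-u[1],u[0]])
for sg in(1,-1):
  X=(*(g+n*.03*sg),.078);print('shoulder',(proj(s,X)-[400,225])*6,(proj(c,X)-[305,285])*6)
# triangulate
def tri(p,q):
  A=[];b=[]
  o1,d1=ray(s,*p);o2,d2=ray(c,*q);t=np.linalg.lstsq(np.c_[d1,-d2],o2-o1,rcond=None)[0]
  x1=o1+d1*t[0];x2=o2+d2*t[1];return (x1+x2)/2,np.linalg.norm(x1-x2)
print('screw',tri((195+300/4,175+594/4),(215+20/5,180+350/5)))
print('knobtop',tri((195+441/4,175+432/4),(215+237/5,180+264/5)))
print('bottleL',tri((368,133),(407,198)),'bottleR',tri((405,116),(443,204)))
print('bowl',plane(s,411,192,.042),'noz',plane(s,361,305,.04))
E
```

```text
[[ 0.56308516 -0.2895514 ]
 [ 0.566548   -0.32916145]
 [ 0.4189355  -0.34299788]
 [ 0.41530474 -0.30404866]] ctr [ 0.49096835 -0.31643985]
0.14837433720414775 xang 5.478973978112665
0.03943943976091486 yang 95.15960197672295
gable [ 0.53476733 -0.31223871]
[454.63298756 246.81080428] [327.79792537 130.86482569] [388.98135459  91.30990893]
shoulder [230.43276345 156.06685544] [325.55456723 120.51735365]
shoulder [382.58550123 137.0920895 ] [446.53064437 208.96580105]
screw (array([0.37926604, 0.11231123, 0.05855739]), np.float64(0.001980895783622474))
knobtop (array([0.46265711, 0.02730277, 0.12321679]), np.float64(0.004557143766738822))
bottleL (array([ 0.78138847, -0.12109011,  0.19458605]), np.float64(0.004847372461415368)) bottleR (array([ 0.81618503, -0.20432849,  0.20286668]), np.float64(0.006159079172083001))
bowl [ 0.68929519 -0.23673845  0.042     ] noz [ 0.4156808  -0.09945137  0.04      ]
```

```bash
python3 - <<'E'
from m import *
A=np.array([.5755,.0982])
for off in (0,180):
  for ph in (-148.9,-120,-94):
    p=A+.132*np.array([np.cos(np.radians(ph)),np.sin(np.radians(ph))])
    print(off,ph,p,[np.round(r.inverse_kinematics([*p,z],[180,0,(ph+off+180)%360-180]),0) for z in(.271,.405)])
for y in(5.3,-174.7): print(np.round(r.inverse_kinematics([.535,-.312,.217],[180,0,y]),0))
for y in(-4,176): print(np.round(r.inverse_kinematics([.515,.1025,.294],[180,0,y]),0))
E
```

```text
0 -148.9 [0.46247274 0.0300176 ] [array([  -0.,  -15.,  104.,    0.,   92., -122.]), array([  -0.,  -16.,   90.,    0.,  106., -122.])]AttributeError: 'NoneType' object has no attribute 'rint'

The above exception was the direct cause of the following exception:

Traceback (most recent call last):
TypeError: loop of ufunc does not support argument 0 of type NoneType which has no callable rint method
```

```bash
python3 - <<'E'
from m import *
A=np.array([.5755,.0982])
for ph in (-148.9,-120,-94,-88):
    p=A+.132*np.array([np.cos(np.radians(ph)),np.sin(np.radians(ph))])
    print(ph,p,[np.round(r.inverse_kinematics([*p,z],[180,0,ph+180]),0) for z in(.275,.38)])
for y in(5.3,): print(np.round(r.inverse_kinematics([.535,-.312,.217],[180,0,y]),0))
for y in(-4,): print(np.round(r.inverse_kinematics([.515,.1025,.294],[180,0,y]),0))
r.reach([.4625,.030,.38],[180,0,31.1])
print(r.sense()['clock'],r.sense()['tcp_pos'])
shot('wrist','w1');s=shot('top','t1')
E
```

```text
-148.9 [0.46247274 0.0300176 ] [array([ -0., -16., 103.,  -0.,  92.,  58.]), array([ -0., -16.,  93.,  -0., 103.,  58.])]
-120 [ 0.5095     -0.01611535] [array([-6., -8., 97., -0., 91., 24.]), array([ -6.,  -9.,  87.,  -0., 102.,  24.])]
-94 [ 0.56629215 -0.03347845] [array([-7.,  1., 88.,  0., 91., -3.]), array([ -7.,  -0.,  78.,   0., 102.,  -3.])]
-88 [ 0.58010673 -0.03371959] [array([-7.,  3., 86.,  0., 91., -9.]), array([ -7.,   2.,  76.,   0., 102.,  -9.])]
[-33.  11.  84.  -0.  86.  51.]
[  8.  -6.  93.  -0.  93. 102.]
2.4 [0.46255607 0.03059672 0.38008142]
```

View pics/w1.png

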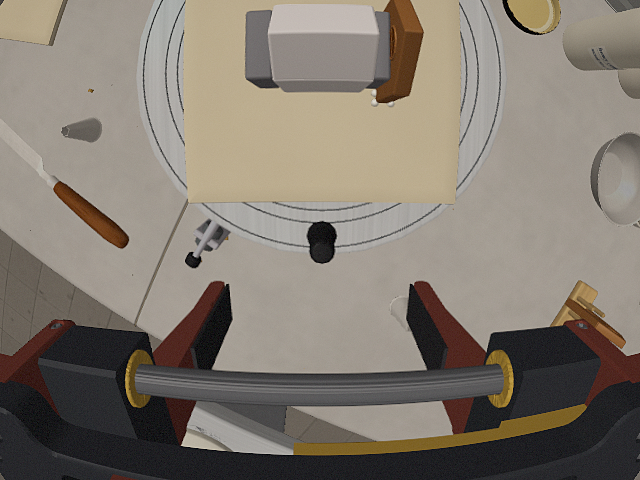

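```bash
python3 - <<'E'
from m import *
A=np.array([.5755,.0982])
def P(ph): return A+.132*np.array([np.cos(np.radians(ph)),np.sin(np.radians(ph))])
r.servo_line([*P(-148.9),.273],[180,0,31.1],speed=.12)
r.grab(15)
q=r.sense();print(q['clock'],q['opening'],q['contact_force'])
for ph in list(np.arange(-142,-104,6.5))+[-104,-100,-98,-96,-95,-94,-93.5]:
    r.servo_line([*P(ph),.273],[180,0,ph+180],speed=.08)
    q=r.sense();f=q['contact_force'];a=np.radians(ph);t=np.array([-np.sin(a),np.cos(a)]);n=np.array([np.cos(a),np.sin(a)])
    print(ph,round(q['clock'],2),'tan',round(f[:2]@t,1),'rad',round(f[:2]@n,1),round(f[2],1),q['opening'].round(4))
print(board(shot('top','t2')))
E
```

```text
4.6167 0.01757461613285638 [-1.31265393 -0.19390191  1.1451412 ]Traceback (most recent call last):
  File "<stdin>", line 10, in <module>
AttributeError: 'float' object has no attribute 'round'
```

```bash
python3 - <<'E'
from m import *
A=np.array([.5755,.0982])
def P(ph): return A+.132*np.array([np.cos(np.radians(ph)),np.sin(np.radians(ph))])
for ph in [-135.5,-129,-122.5,-116,-110,-104,-101,-99,-97,-96,-95,-94.1]:
    r.servo_line([*P(ph),.273],[180,0,ph+180],speed=.08)
    q=r.sense();f=q['contact_force'];a=np.radians(ph);t=np.array([-np.sin(a),np.cos(a)]);n=np.array([np.cos(a),np.sin(a)])
    print(ph,round(q['clock'],2),'tan',round(f[:2]@t,1),'rad',round(f[:2]@n,1),round(f[2],1),round(q['opening'],4))
print(board(shot('top','t2')))
E
```

```text
-135.5 5.3 tan 0.2 rad 3.3 1.8 0.0175
-129 5.63 tan -0.2 rad 5.4 1.2 0.0176
-122.5 5.97 tan 0.9 rad 5.5 1.4 0.0176
-116 6.3 tan -0.6 rad 7.5 1.2 0.0181
-110 6.62 tan 0.7 rad 7.1 2.7 0.0177
-104 6.95 tan -0.1 rad 8.2 0.1 0.0177
-101 7.2 tan -2.4 rad 8.4 1.6 0.0178
-99 7.45 tan -22.1 rad 7.3 10.3 0.0174
-97 7.7 tan -30.0 rad 5.7 14.3 0.0224
-96 7.95 tan -30.3 rad 5.2 14.0 0.027
-95 8.2 tan -30.3 rad 3.3 13.9 0.0314
-94.1 8.45 tan -30.2 rad 2.3 13.6 0.0355
((580.7987670898438, 125.16059875488281), (152.95077514648438, 207.138671875), 78.41242218017578)
```

```bash
python3 - <<'E'
from m import *
shot('scene','s2');shot('wrist','w2')
a=cv2.imread('pics/t2.png');b=cv2.imread('pics/s2.png')
cv2.imwrite('pics/z5.png',np.hstack([cv2.resize(a[175:335,195:355],(400,400),interpolation=2),cv2.resize(b[150:310,190:350],(400,400),interpolation=2)]))
E
```

```text
(no output)
```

View pics/z5.png

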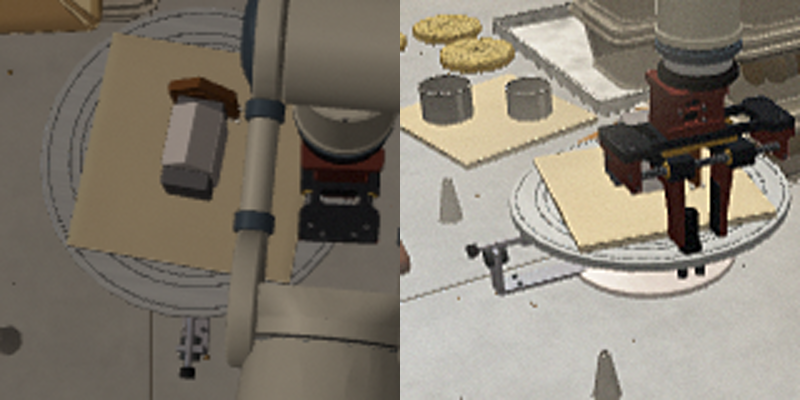

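View pics/w2.png

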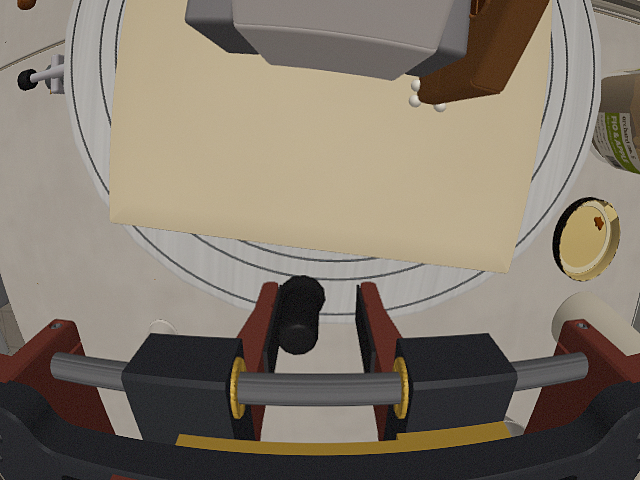

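```bash
python3 - <<'E'
from m import *
print(r.sense()['tcp_pos'],r.sense()['orientation'],r.sense()['contact_force'],r.sense()['torque'])
L=[]
for t,s in(('top0','scene0'),('t2','s2')):
    a=cv2.imread(f'pics/{t}.png');b=cv2.imread(f'pics/{s}.png')
    a=cv2.convertScaleAbs(a,alpha=1.8)
    L.append(np.hstack([cv2.resize(a[285:335,245:305],(360,300),interpolation=2),cv2.resize(b[230:280,205:275],(420,300),interpolation=2)]))
cv2.imwrite('pics/z6.png',np.vstack(L))
E
```

```text
[ 0.56200993 -0.03247329  0.27252096] [-1.79020007e+02 -2.65146498e-02  8.57868672e+01] [-29.52228742   0.19051177  13.38829894] [-0.11092865  5.13975014  0.05440635]
```

View pics/z6.png

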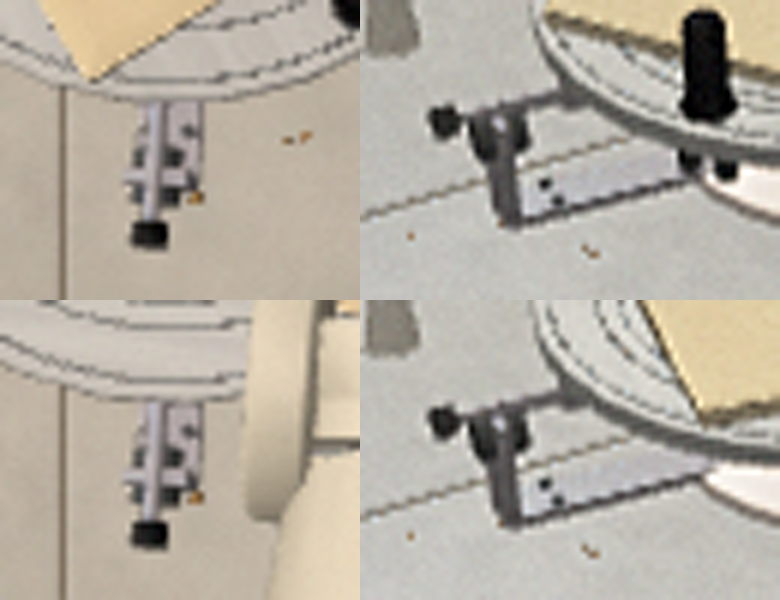

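```bash
python3 - <<'E'
from m import *
q=r.sense()['tcp_pos']
r.let_go()
print(r.sense()['contact_force'])
r.servo_line([q[0],q[1],.35],speed=.2)
r.reach([.50,-.22,.40],[180,0,5.3])
s=shot('top','t3');c=shot('scene','s3');print(r.sense()['clock'],board(s))
a=cv2.imread('pics/t3.png');b=cv2.imread('pics/s3.png')
cv2.imwrite('pics/z7.png',np.hstack([cv2.resize(a[175:335,195:355],(400,400),interpolation=2),cv2.resize(b[150:310,190:350],(400,400),interpolation=2)]))
E
```

```text
[ 0.17377684 -0.71856972 -0.29788357]
11.15 ((575.3431396484375, 98.49334716796875), (207.40982055664062, 207.41409301757812), 77.99632263183594)
```

View pics/z7.png

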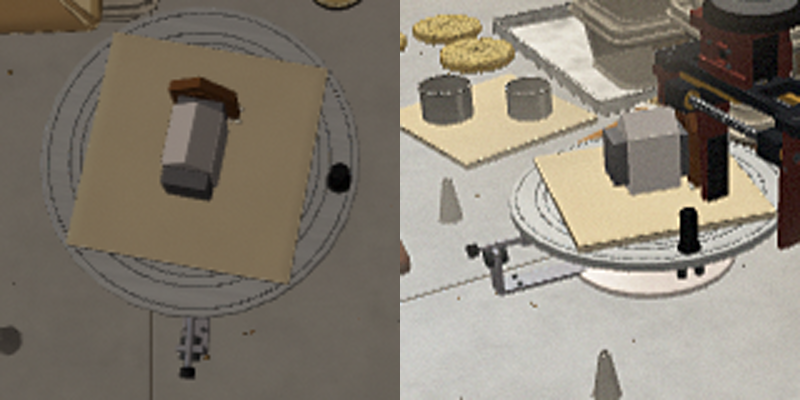

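```bash
python3 - <<'E'
from m import *
b=cv2.imread('pics/s3.png');b0=cv2.imread('pics/scene0.png')
f=lambda i:cv2.resize(cv2.convertScaleAbs(i[230:280,215:345],alpha=1.3),(780,300),interpolation=2)
cv2.imwrite('pics/z8.png',np.vstack([f(b0),f(b)]))
s=load('top0');c=load('scene0')
def tri(p,q):
  o1,d1=ray(s,*p);o2,d2=ray(c,*q);t=np.linalg.lstsq(np.c_[d1,-d2],o2-o1,rcond=None)[0]
  x1=o1+d1*t[0];x2=o2+d2*t[1];return (x1+x2)/2,np.linalg.norm(x1-x2)
print(tri((270.5,301.7),(241.7,245.8)))
# gray disc edge
H=hsv(s)
for z in(0,.01): print(plane(s,245+150/6,285+150/6,z),plane(s,245+204/6,285+190/6,z),plane(s,245+166/6,285+105/6,z),plane(s,245+204/6,285+105/6,z))
E
```

```text
(array([0.43439291, 0.1094463 , 0.05430578]), np.float64(0.012727536652096064))
[0.41350127 0.11822183 0.        ] [0.39687456 0.09657223 0.        ] [0.43140378 0.11160999 0.        ] [0.43094448 0.09619751 0.        ]
[0.41272744 0.11722866 0.01      ] [0.39624224 0.09576332 0.01      ] [0.43047759 0.1106731  0.01      ] [0.43002219 0.09539179 0.01      ]
```

View pics/z8.png

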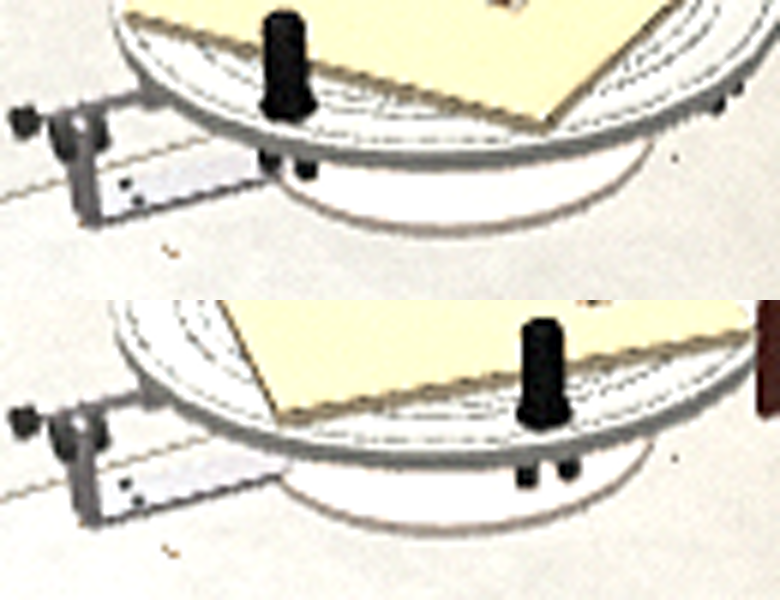

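```bash
cat > k.py <<'E'
from m import *
A=np.array([.5754,.0984])
def P(ph,rr=.132): return A+rr*np.array([np.cos(np.radians(ph)),np.sin(np.radians(ph))])
def go(ph,sp=.08,z=.273,rr=.132,log=True):
    r.servo_line([*P(ph,rr),z],[180,0,ph+180],speed=sp)
    q=r.sense();f=q['contact_force'];a=np.radians(ph);t=np.array([-np.sin(a),np.cos(a)]);n=np.array([np.cos(a),np.sin(a)])
    d=q['tcp_pos'][:2]-A
    if log:print(ph,'act',round(np.degrees(np.arctan2(d[1],d[0])),2),round(np.linalg.norm(d),4),round(q['clock'],2),'tan',round(f[:2]@t,1),'rad',round(f[:2]@n,1),round(f[2],1),round(q['opening'],4))
    return f[:2]@t
E
python3 - <<'E'
from k import *
r.reach([*P(-102),.34],[180,0,78])
go(-102,.2)
r.grab(15)
go(-102)
for p in(-104,-106,-104,-102,-101,-100,-99.5): 
    if abs(go(p))>15:break
E
```

```text
-102 act -101.91 0.1328 12.51 tan 0.8 rad -0.6 0.8 0.0878
-102 act -102.0 0.132 13.83 tan -0.3 rad 0.5 -0.4 0.0176
-104 act -104.06 0.132 14.08 tan -0.4 rad 0.3 -0.1 0.0178
-106 act -106.02 0.1319 14.33 tan -0.6 rad -0.8 -0.0 0.0179
-104 act -103.89 0.132 14.58 tan 0.6 rad -1.0 -0.6 0.0174
-102 act -101.96 0.132 14.83 tan -0.1 rad -1.1 -0.0 0.0173
-101 act -101.15 0.132 15.08 tan -3.0 rad -0.7 0.6 0.0173
-100 act -100.62 0.1319 15.33 tan -13.3 rad -0.6 6.2 0.0178
-99.5 act -100.38 0.1318 15.58 tan -17.2 rad -1.0 8.0 0.0178
```

```bash
python3 - <<'E'
from k import *
print(r.sense()['clock'],r.sense()['contact_force'])
c=load('scene0')
def pol(p): 
    d=p[:2]-A; return np.round([np.linalg.norm(d)*1000,np.degrees(np.arctan2(d[1],d[0]))],1)
for n,pts in(('scene0',[(268,160),(305,168),(718,103),(738,88)]),('s3',[(525,473),(568,467)])):
  c=load(n)
  for p in pts:
    y=p[1] if n=='scene0' else p[1]-300
    for z in(.058,.066): print(n,p,z,pol(plane(c,215+p[0]/6,230+y/6,z)))
c=load('scene0')
for z in(.05,.06,.07): print('rodend',pol(plane(c,215+155/6,230+95/6,z)),'screw',pol(plane(c,215+22/6,230+122/6,z)),plane(c,215+80/6,230+120/6,z))
E
```

```text
15.5833 [-16.74781981   3.85654874   8.01274545]
scene0 (268, 160) 0.058 [ 139.7 -150.2]
scene0 (268, 160) 0.066 [ 150.5 -147.2]
scene0 (305, 168) 0.058 [ 138.8 -143.1]
scene0 (305, 168) 0.066 [ 150.4 -140.7]
scene0 (718, 103) 0.058 [143.  -64.3]
scene0 (718, 103) 0.066 [150.4 -68.8]
scene0 (738, 88) 0.058 [144.5 -58.2]
scene0 (738, 88) 0.066 [150.7 -63. ]
s3 (525, 473) 0.058 [ 139.2 -105.1]
s3 (525, 473) 0.066 [ 151.8 -106.3]
s3 (568, 467) 0.058 [141.  -97.7]
s3 (568, 467) 0.066 [153.1 -99.6]
rodend [135.2 172.5] screw [193.7 172.1] [0.40532977 0.1133555  0.05      ]
rodend [140.4 179.5] screw [197.6 177.1] [0.39954527 0.09712169 0.06      ]
rodend [ 147.5 -174.2] screw [ 202.9 -178.2] [0.39376077 0.08088788 0.07      ]
```

```bash
python3 - <<'E'
from k import *
from scipy.spatial.transform import Rotation as Ro
T=np.array([.43,.108,.055])
for az in range(-180,180,20):      # viewing direction azimuth
  for tilt in(0,15,30):
    for D in(.12,.17,.22):
      a=np.radians(az);t=np.radians(tilt)
      z=np.array([np.cos(a)*np.cos(t),np.sin(a)*np.cos(t),-np.sin(t)])
      x=-np.array([np.cos(a)*np.sin(t),np.sin(a)*np.sin(t),np.cos(t)])
      y=np.cross(z,x);R=np.c_[x,y,z]
      cam=T-D*z+np.array([0,0,.0]); fl=cam-.082*x-.02*z
      e=Ro.from_matrix(R).as_euler('xyz',degrees=True)
      j=r.inverse_kinematics(fl,e)
      if j is not None: print(az,tilt,D,fl.round(3),e.round(0),np.round(j),'tip',(fl+.182*z).round(3))
E
```

```text
-180 15 0.12 [0.544 0.108 0.17 ] [180.  75.   0.] [  6.  34.  73.  11. 148. 101.] tip [0.368 0.108 0.123]
-180 15 0.17 [0.592 0.108 0.183] [180.  75.   0.] [  6.  40.  63.  11. 152. 102.] tip [0.417 0.108 0.136]
-180 30 0.12 [0.51  0.108 0.196] [180.  60.   0.] [  6.  22.  81.   8. 136.  99.] tip [0.353 0.108 0.105]
-180 30 0.17 [0.554 0.108 0.221] [180.  60.   0.] [  6.  27.  72.   8. 140.  99.] tip [0.396 0.108 0.13 ]
-180 30 0.22 [0.597 0.108 0.246] [180.  60.   0.] [  6.  32.  62.   9. 145. 100.] tip [0.439 0.108 0.155]
-160 15 0.12 [0.537 0.147 0.17 ] [180.  75.  20.] [ 14.  34.  72. -12. 148.  78.] tip [0.372 0.087 0.123]
-160 15 0.17 [0.583 0.164 0.183] [180.  75.  20.] [ 14.  40.  62. -12. 152.  78.] tip [0.417 0.103 0.136]
-160 30 0.12 [0.505 0.135 0.196] [180.  60.  20.] [ 13.  23.  80.  -9. 136.  80.] tip [0.357 0.082 0.105]
-160 30 0.17 [0.546 0.15  0.221] [180.  60.  20.] [ 14.  28.  71.  -9. 141.  80.] tip [0.398 0.096 0.13 ]
-160 30 0.22 [0.587 0.165 0.246] [180.  60.  20.] [ 14.  33.  61.  -9. 145.  79.] tip [0.439 0.111 0.155]
-140 0 0.12 [0.537 0.198 0.137] [140.  9
[... 9353 characters left out ...]
  78.  30. 142. 119.] tip [0.372 0.129 0.123]
160 15 0.17 [0.583 0.052 0.183] [180.  75. -20.] [ -3.  36.  69.  31. 146. 121.] tip [0.417 0.113 0.136]
160 15 0.22 [0.628 0.036 0.196] [180.  75. -20.] [ -4.  42.  59.  32. 150. 123.] tip [0.463 0.096 0.149]
160 30 0.12 [0.505 0.081 0.196] [180.  60. -20.] [ -0.  19.  85.  23. 132. 116.] tip [0.357 0.134 0.105]
160 30 0.17 [0.546 0.066 0.221] [180.  60. -20.] [ -1.  24.  77.  23. 136. 117.] tip [0.398 0.12  0.13 ]
160 30 0.22 [0.587 0.051 0.246] [180.  60. -20.] [ -3.  28.  68.  24. 140. 118.] tip [0.439 0.105 0.155]<sys>:0: UserWarning: Gimbal lock detected. Setting third angle to zero since it is not possible to uniquely determine all angles.
```

```bash
python3 - <<'E'
from k import *
go(-102,log=False)
r.let_go()
p=r.sense()['tcp_pos']; r.servo_line([p[0],p[1],.36],speed=.3)
r.reach([.28,.235,.33],[180,75,140])
r.servo_line([.28,.235,.183],speed=.25)
shot('wrist','w4');print(r.sense()['clock'])
E
```

```text
19.5083
```

View pics/w4.png

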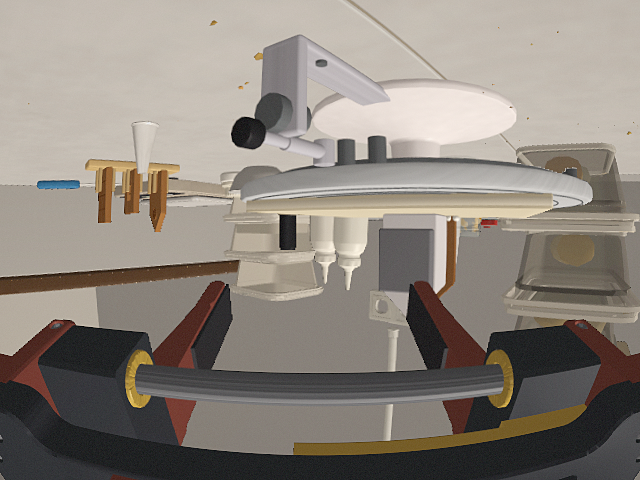

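```bash
python3 - <<'E'
from k import *
a=cv2.imread('pics/w4.png')
cv2.imwrite('pics/z9.png',cv2.resize(a[25:225,220:480],(780,600),interpolation=2))
s=load('w4')
def fray(u,v):
    x=np.array([u-s['cx'],v-s['cy']]);rr=np.linalg.norm(x);th=rr/s['fx']
    d=np.array([*(x/rr*np.sin(th)),np.cos(th)]);R=s['R'];return -R.T@s['t'],R.T@d
print(s['cx'],s['cy'],fray(320,240.1)[0])
for n,u,v in(('roll',325,140),('pin1',346,141),('pin2',377,138),('rod',290,141),('screw',247,133)):
  for z in(.058,.062):
    o,d=fray(u,v);p=o+d*(z-o[2])/d[2];q=p[:2]-A;print(n,z,p.round(4),(np.linalg.norm(q)*1e3).round(1),np.degrees(np.arctan2(q[1],q[0])).round(1))
E
```

```text
318.90316665896086 240.8290879951235 [0.27922657 0.23684663 0.09958199]
roll 0.058 [0.4165 0.1253 0.058 ] 161.2 170.4
roll 0.062 [0.4033 0.136  0.062 ] 176.2 167.7
pin1 0.058 [0.4245 0.1319 0.058 ] 154.5 167.5
pin1 0.062 [0.4106 0.142  0.062 ] 170.5 165.2
pin2 0.058 [0.4279 0.1476 0.058 ] 155.5 161.6
pin2 0.062 [0.4136 0.1562 0.062 ] 171.8 160.3
rod 0.058 [0.4067 0.1112 0.058 ] 169.2 175.7
rod 0.062 [0.3945 0.1233 0.062 ] 182.6 172.2
screw 0.058 [0.3814 0.1092 0.058 ] 194.3 176.8
screw 0.062 [0.3715 0.1214 0.062 ] 205.2 173.6
```

View pics/z9.png

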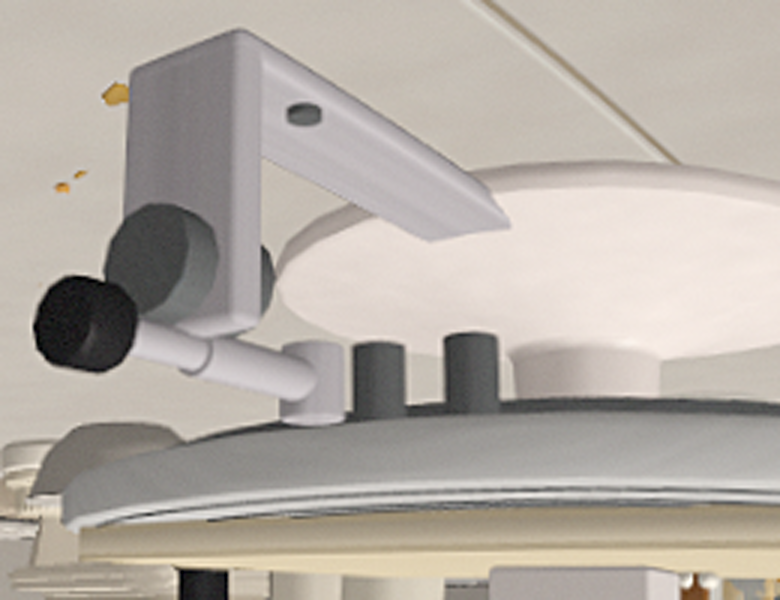

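```bash
python3 - <<'E'
from k import *
s=load('w4')
def fray(u,v):
    x=np.array([u-s['cx'],v-s['cy']]);rr=np.linalg.norm(x);th=rr/s['fx']
    d=np.array([*(x/rr*np.sin(th)),np.cos(th)]);R=s['R'];return -R.T@s['t'],R.T@d
Z=lambda a,b:(220+a/3,25+b/3)
# lower ends (image-top rims) of cylinders: centre of rim ; upper ends meet disc underside
for z in(.048,.050,.052):
  for n,a,b in(('roll low',312,350),('pin1 low',379,347),('pin2 low',472,338)):
    o,d=fray(*Z(a,b));p=o+d*(z-o[2])/d[2];q=p[:2]-A;print(n,z,p.round(4),(np.linalg.norm(q)*1e3).round(1),np.degrees(np.arctan2(q[1],q[0])).round(1))
for z in(.058,.060,.062):
  for n,a,b in(('screw',85,323),('rod',205,355),('roll',312,383)):
    o,d=fray(*Z(a,b));p=o+d*(z-o[2])/d[2];q=p[:2]-A;print(n,z,p.round(4),(np.linalg.norm(q)*1e3).round(1),np.degrees(np.arctan2(q[1],q[0])).round(1))
o,d=fray(*Z(312,383))
for n,l,h in(('roll',282,343),('pin1',354,405),('pin2',445,498)):
  d1=fray(*Z(l,375))[1];d2=fray(*Z(h,375))[1];print(n,'ang width',np.arccos(d1@d2)*.17*1000)
E
```

```text
roll low 0.048 [0.4526 0.0951 0.048 ] 122.9 -178.5
pin1 low 0.048 [0.4589 0.1074 0.048 ] 116.9 175.6
pin2 low 0.048 [0.463  0.1268 0.048 ] 115.9 165.8
roll low 0.05 [0.4458 0.1006 0.05  ] 129.6 179.0
pin1 low 0.05 [0.4519 0.1124 0.05  ] 124.3 173.5
pin2 low 0.05 [0.4559 0.131  0.05  ] 123.9 164.7
roll low 0.052 [0.4391 0.1061 0.052 ] 136.5 176.8
pin1 low 0.052 [0.4449 0.1174 0.052 ] 131.8 171.7
pin2 low 0.052 [0.4488 0.1353 0.052 ] 131.9 163.8
screw 0.058 [0.3814 0.11   0.058 ] 194.3 176.6
rod 0.058 [0.4099 0.1069 0.058 ] 165.7 177.1
roll 0.058 [0.4406 0.1048 0.058 ] 134.9 177.3
screw 0.06 [0.3765 0.1161 0.06  ] 199.7 174.9
rod 0.06 [0.4036 0.1131 0.06  ] 172.4 175.1
roll 0.06 [0.4329 0.1112 0.06  ] 143.1 174.9
screw 0.062 [0.3716 0.1222 0.062 ] 205.2 173.3
rod 0.062 [0.3973 0.1194 0.062 ] 179.3 173.3
roll 0.062 [0.4251 0.1175 0.062 ] 151.5 172.8
roll ang width 9.208570306090277
pin1 ang width 7.69903039745386
pin2 ang width 8.001156218236522
```

```bash
python3 - <<'E'
from k import *
for n in('t2','t3'):
    s=load(n);m=cv2.inRange(hsv(s),(12,60,70),(30,160,255))
    pts=[]
    for v in range(196,266):
        u=np.where(m[v,205:345])[0]
        pts.append((205+u[0],v))
    w=toplane(s,pts,.089)*1000
    for ang in [0]:
        l=cv2.fitLine(w,cv2.DIST_HUBER,0,.01,.01).ravel();print(n,np.degrees(np.arctan2(l[1],l[0])),l)
for n in('top0','t2','t3'):
    s=load(n);g=cv2.cvtColor(s['frame'],cv2.COLOR_RGB2GRAY)[316:332,260:282].astype(float)
    w=np.clip(60-g,0,None);yy,xx=np.mgrid[316:332,260:282];print(n,(xx*w).sum()/w.sum(),(yy*w).sum()/w.sum(),w.sum())
for n in('scene0','s2','s3'):
    s=load(n);g=cv2.cvtColor(s['frame'],cv2.COLOR_RGB2GRAY)[244:256,213:224].astype(float)
    w=np.clip(70-g,0,None);yy,xx=np.mgrid[244:256,213:224];print(n,(xx*w).sum()/w.sum(),(yy*w).sum()/w.sum(),w.sum())
E
```

```text
t2 -11.701899 [ 9.7921610e-01 -2.0281975e-01  5.9311267e+02  1.9953427e+02]
t3 -12.043549 [ 9.7798932e-01 -2.0865510e-01  5.8896570e+02  2.0037685e+02]
top0 270.68410326086956 321.48777173913044 1472.0
t2 270.63310344827585 321.5544827586207 1450.0
t3 270.6714285714286 321.5265306122449 1470.0
scene0 219.14842578710645 249.87256371814092 667.0
s2 219.0186125211506 250.02368866328257 591.0
s3 219.02113821138212 249.8617886178862 615.0
```

```bash
python3 - <<'E'
from k import *
r.servo_line([.28,.235,.33],speed=.3)
r.reach([*P(-102),.36],[180,0,78])
go(-102,.3,z=.275,log=False)
r.grab(35)
go(-105,z=.275); go(-102.5,z=.275)
for p in(-101,-99.5,-98,-96.5,-95):
    q0=r.sense()['contact_force']
    f=go(p,z=.275)
    if abs(f)>42: break
s=shot('top','t5');c=shot('scene','s5')
pts=[];m=cv2.inRange(hsv(s),(12,60,70),(30,160,255))
for v in range(200,262):
    u=np.where(m[v,205:345])[0]; pts.append((205+u[0],v))
w=toplane(s,pts,.089)*1000
l=cv2.fitLine(w,cv2.DIST_HUBER,0,.01,.01).ravel();print(np.degrees(np.arctan2(l[1],l[0])))
E
```

```text
-105 act -105.05 0.132 23.2 tan 0.8 rad -0.5 -1.2 0.017
-102.5 act -102.4 0.132 23.45 tan -0.2 rad -0.6 0.5 0.0171
-101 act -101.14 0.132 23.7 tan -4.9 rad -0.2 1.0 0.0174
-99.5 act -100.33 0.1319 23.95 tan -16.8 rad 0.0 6.7 0.0176
-98 act -98.16 0.132 24.2 tan -4.1 rad 1.2 0.8 0.017
-96.5 act -96.4 0.1321 24.45 tan -0.0 rad 0.2 -0.4 0.0173
-95 act -94.85 0.1321 24.7 tan 2.8 rad 1.3 -2.6 0.017
-5.3849096
```

```bash
python3 - <<'E'
from k import *
go(-94,z=.275)
r.let_go()
p=r.sense()['tcp_pos']; r.servo_line([p[0],p[1],.36],speed=.3)
r.reach([.535,-.312,.36],[180,0,5.3])
s=shot('top','t6');c=shot('scene','s6');shot('wrist','w6');print(r.sense()['clock'],board(s))
a=cv2.imread('pics/t6.png');b=cv2.imread('pics/s6.png')
cv2.imwrite('pics/z10.png',np.hstack([cv2.resize(a[175:335,195:355],(400,400),interpolation=2),cv2.resize(b[150:310,190:350],(400,400),interpolation=2)]))
E
```

```text
-94 act -94.0 0.1321 25.05 tan 0.5 rad 1.2 -2.0 0.0169
27.875 ((575.4827880859375, 98.47240447998047), (207.0040740966797, 207.6333465576172), 85.4183120727539)
```

View pics/z10.png

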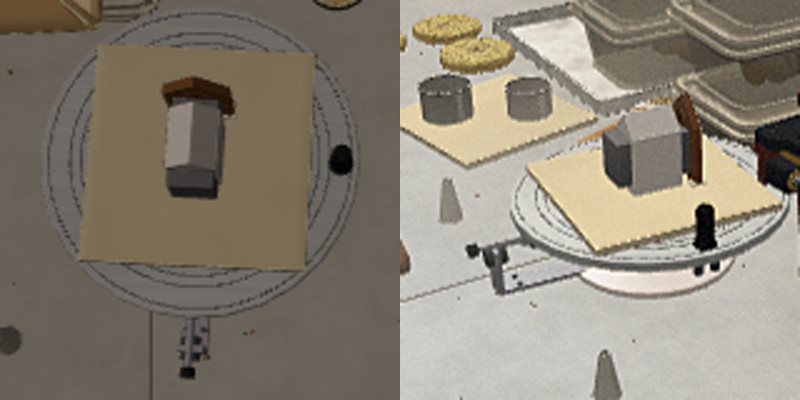

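View pics/w6.png

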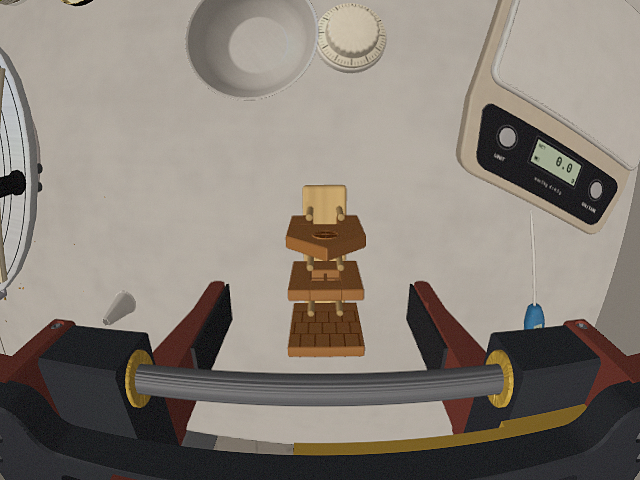

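```bash
cat > f.py <<'E'
from k import *
def fray(s,u,v):
    x=np.array([u-s['cx'],v-s['cy']]);rr=np.linalg.norm(x);th=rr/s['fx']
    d=np.array([*(x/rr*np.sin(th)),np.cos(th)]);R=s['R'];return -R.T@s['t'],R.T@d
def fproj(s,X):
    c=s['R']@np.array(X,float)+s['t'];h=np.hypot(c[0],c[1]);th=np.arctan2(h,c[2]);return np.array([s['cx'],s['cy']])+s['fx']*th*c[:2]/h
E
python3 - <<'E'
from f import *
s=load('w6');a=cv2.imread('pics/w6.png')
for yc in(-.3122,-.3155):
  c=np.array([.5348,yc]);u=np.array([np.cos(np.radians(5.3)),np.sin(np.radians(5.3))]);n=np.array([-u[1],u[0]])
  col=(0,255,0) if yc>-.313 else (255,0,0)
  for sx in(-.005,.005):
    P_=[fproj(s,[*(c+u*sx+n*y),z]) for y,z in((-.03,.012),(-.03,.078),(0,.108),(.03,.078),(.03,.012))]
    cv2.polylines(a,[np.round(P_).astype(int)],False,col,1)
cv2.imwrite('pics/z11.png',cv2.resize(a[170:370,250:400],None,fx=3.5,fy=3,interpolation=2))
E
```

```text
(no output)
```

View pics/z11.png

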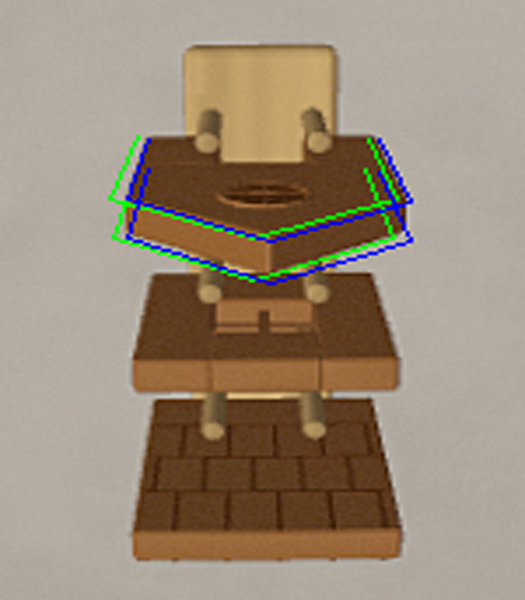

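```bash
python3 - <<'E'
from f import *
r.servo_line([.536,-.3155,.217],[180,0,5.3],speed=.15)
print(r.sense()['contact_force'])
r.grab(22)
q=r.sense();print(q['clock'],q['opening'],q['contact_force'],q['tcp_pos'])
r.servo_line([.536,-.3155,.29],speed=.12)
r.servo_line([.536,-.3155,.34],speed=.2)
q=r.sense();print(q['clock'],q['opening'],q['contact_force'])
th=np.radians(-4.6);ux=np.array([np.cos(th),np.sin(th)])
p=A-ux*.072
r.servo_line([*p,.34],[180,0,-4.6],speed=.22)
q=r.sense();print(q['clock'],q['opening'],q['contact_force'],q['tcp_pos'])
shot('scene','s7');shot('wrist','w7')
a=cv2.imread('pics/s7.png');b=cv2.imread('pics/w7.png')
cv2.imwrite('pics/z12.png',np.hstack([cv2.resize(a[120:300,200:400],(400,360),interpolation=2),cv2.resize(b[0:360,100:540],(400,360))]))
E
```

```text
[ 0.75141977 -0.62958686  0.03335394]
29.525 0.0597158474827438 [0.46283408 1.14173116 1.85954613] [ 0.53607255 -0.31553101  0.21735762]
30.6833 0.0598304409540872 [-0.09140298 -0.33095038 -1.45735002]
32.75 0.059692662688707133 [ 0.08922122  0.46234452 -0.99739607] [0.50369532 0.10361044 0.33996198]
```

View pics/z12.png

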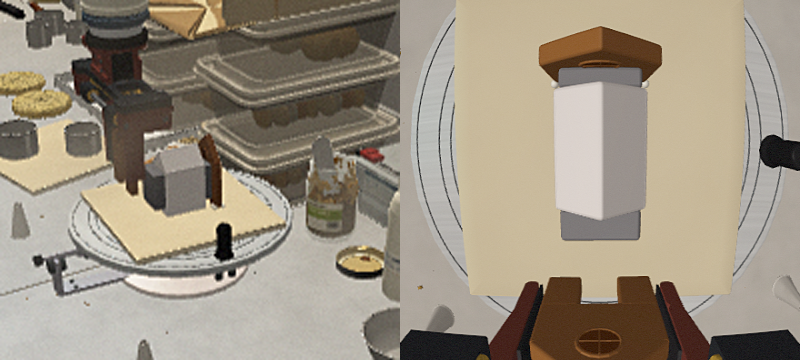

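```bash
cat > g.py <<'E'
from f import *
th=np.radians(-4.6);ux=np.array([np.cos(th),np.sin(th)]);uy=np.array([-ux[1],ux[0]])
def S(n=4):
    F=[];
    for i in range(n):
        F.append(r.sense()['contact_force']);r.wait(.04)
    q=r.sense();f=np.mean(F,0);d=q['tcp_pos'][:2]-A
    print(round(q['clock'],2),'push',round(-f[:2]@ux,2),'lat',round(f[:2]@uy,2),'z',round(f[2],2),'x',round(d@ux*1e3,2),'y',round(d@uy*1e3,2),'z',round(q['tcp_pos'][2]*1e3,2),q['orientation'].round(2),round(q['opening'],4))
    return -f[:2]@ux,f[2]
E
python3 - <<'E'
from g import *
p=A-ux*.072
r.servo_line([*p,.299],speed=.12)
_,b=S()
z=.2965
while z>.289:
    r.servo_line([*p,z],speed=.03)
    _,f=S(3)
    if f-b>1.0: break
    z-=.0008
print('z',z)
E
```

```text
33.51 push -0.35 lat 0.13 z -0.23 x -71.76 y 0.01 z 300.25 [-1.7998e+02 -1.1000e-01 -4.6000e+00] 0.06
33.88 push 0.06 lat 0.38 z -0.75 x -72.0 y 0.02 z 296.57 [-180.    -0.    -4.6] 0.0599
34.26 push 0.07 lat 0.08 z -0.67 x -72.01 y 0.01 z 295.68 [-180.     0.    -4.6] 0.0598
34.63 push 0.05 lat 0.2 z -0.09 x -72.0 y -0.0 z 294.9 [-180.     0.    -4.6] 0.0596
35.01 push -0.29 lat -0.06 z 0.86 x -71.95 y 0.01 z 294.32 [-1.8e+02 -3.0e-02 -4.6e+00] 0.06
z 0.2940999999999999
```

```bash
python3 - <<'E'
from g import *
z=.2943
r.servo_line([*(A-ux*.053),z],speed=.06)
b,_=S(3)
x=.050
while x>.036:
    r.servo_line([*(A-ux*x),z],speed=.02)
    f,_=S(3)
    if f>6.0: break
    x-=.0015 if f<3.5 else .0008
print(x)
E
```

```text
35.6 push -0.8 lat -0.1 z 1.16 x -52.88 y -0.03 z 294.29 [ 1.80e+02 -2.00e-02 -4.61e+00] 0.0598
36.02 push 0.55 lat 0.1 z 2.05 x -50.05 y 0.02 z 294.32 [-180.     0.    -4.6] 0.0599
36.4 push 0.81 lat 0.01 z 0.92 x -48.5 y 0.03 z 294.33 [-180.    -0.    -4.6] 0.0599
36.77 push 2.11 lat 0.35 z 2.34 x -47.01 y 0.03 z 294.31 [-180.     0.    -4.6] 0.0598
37.15 push 4.03 lat 0.06 z 3.74 x -45.61 y 0.02 z 294.3 [ 1.8e+02  3.0e-02 -4.6e+00] 0.0601
37.52 push 4.56 lat 0.37 z 3.15 x -44.88 y -0.03 z 294.29 [ 1.7999e+02  5.0000e-02 -4.6000e+00] 0.0601
37.9 push 6.45 lat -0.54 z 4.12 x -44.24 y -0.04 z 294.32 [ 1.7999e+02  8.0000e-02 -4.6000e+00] 0.0598
0.043899999999999995
```

```bash
python3 - <<'E'
from g import *
r.servo_line([*(A-ux*.0434),.2938+.0],speed=.02) if False else None
r.servo_line([*(A-ux*.0436),.2950],speed=.02)
S(6)
r.servo_line([*(A-ux*.0430),.2948],speed=.02)
S(10)
shot('scene','s8');s=shot('top','t8');shot('wrist','w8')
a=cv2.imread('pics/s8.png');b=cv2.imread('pics/w8.png')
cv2.imwrite('pics/z13.png',np.hstack([cv2.resize(a[150:270,220:340],(400,400),interpolation=2),cv2.resize(b[100:400,170:470],(400,400))]))
E
```

```text
38.4 push 5.7 lat -0.18 z 1.86 x -43.95 y -0.06 z 294.29 [ 1.7998e+02  1.3000e-01 -4.6000e+00] 0.0596
39.07 push 6.87 lat -0.38 z 3.05 x -43.5 y -0.05 z 294.31 [ 1.7998e+02  1.5000e-01 -4.6000e+00] 0.0596
```

View pics/z13.png

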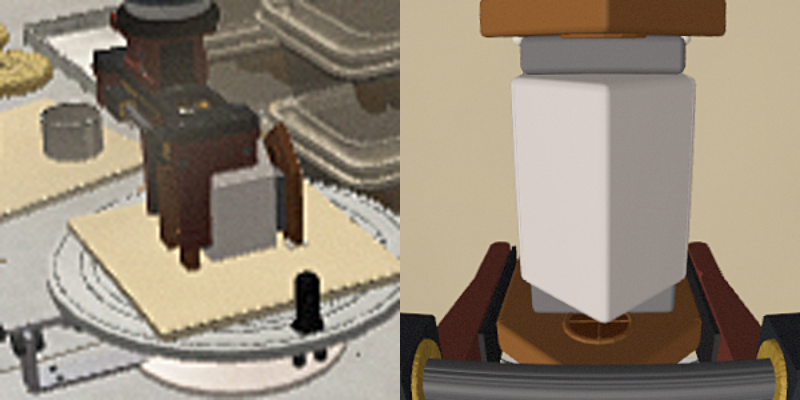

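```bash
python3 - <<'E'
from g import *
s=load('t8');m=cv2.inRange(hsv(s),(12,60,70),(30,160,255))
for n in('t6','t8'):
    s=load(n);m=cv2.inRange(hsv(s),(12,60,70),(30,160,255))
    pts=[(205+np.where(m[v,205:345])[0][0],v) for v in range(200,262)]
    l=cv2.fitLine(toplane(s,pts,.089)*1000,cv2.DIST_HUBER,0,.01,.01).ravel();print(n,np.degrees(np.arctan2(l[1],l[0])))
r.wait(.5);S(15)
E
```

```text
t6 -4.466334
t8 -61.237804
40.34 push 6.99 lat -0.71 z 3.01 x -43.49 y -0.05 z 294.3 [ 1.7998e+02  1.5000e-01 -4.6000e+00] 0.0596
```

```bash
python3 - <<'E'
from g import *
r.hand_in()
print(r.sense()['clock'],r.sense()['contact_force'])
E
```

```text
the job is handed in; nothing more can be done
the job is handed in; nothing more can be done
```

I turned the turntable by its knob into the catch with the padded end facing it. Then I lifted the doorway gable out of the rack's far slot, stood it on the board in front of the pad, and pressed it there. The job is handed in at about 40 s, with the arm still holding and pressing.

**Last checks**
- **Catch:** after I let go of the knob, the board rested at about -4.5°, against about -4° for the catch in the pictures. The force on the knob had also pulled towards that position, so I take it as seated. I could not re-measure the angle while pressing, because the arm hid the board edge. The last wrist picture shows the former square to the gripper.
- **Pressing force:** the wrist read a steady 7.0 N of push. Taking off about 1 N of rubbing at the foot leaves about 6 N on the pad. Tool position suggests about 5.5 mm of pad travel, or about 8 N. The two disagree slightly, but both are within 4 to 10 N.
- **Gable:** it stands on the board with about 3 to 4 N downward, and the tool is within 0.2° of vertical. The fingers are 60 mm apart, as they should be. In the wrist picture it sits centred on the pad to within about 1.5 mm.

**What did not go as expected**
- **Stiff catch:** the roller did not give at the stated 3 to 6 N. On the first push it held against about 30 N at the knob until the fingers slipped. With a firmer grip it went in on the third push, after reading about 17 N. I looked under the top with the wrist camera between pushes and saw only the roller against the pin.
- **Other items:** I moved nothing else on purpose and saw nothing displaced in the pictures I looked at, but made no separate check of it.

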